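Put three mixed-up bicycle parts into their right trays

ROBOT

A 6-joint arm with a two-finger parallel gripper is mounted at the origin on the work surface. World frame = base frame: x ahead of the robot, y to its left, z up, the work surface at z = 0. Lengths are in mm, angles in rad, forces in N, time in s.
With the tool pointing down it reaches from about 400 to 825 mm from the base axis. Payload 7 kg.
Tool frame: the origin (TCP) lies at the very end of the fingers, on their centre line; the grasp point (between the pads) lies 19 mm behind it; z points along the fingers, y is the line along which they close (so a half turn about z gives the same grasp; the last joint's range is limited). The gripper opens to 88 mm and grips with 3 to 60 N. Pads are 19 mm wide; open, the fingers measure 130 mm over their backs; the gripper's body (78 mm by 193 mm) begins 47 mm behind the grasp point.
Start: joints at [1.622, 0.359, 0.012, 0, -1.224, -0.288], TCP at [158.361, 656.138, 226.561] pointing down, gripper open.
Joint ranges: [-3.07, 3.07], [-1.43, 2.12], [-1.02, 1.25], [-3.03, 1.67], [-3.05, -0], [-3.03, 3.03]. Speed limits (rad/s): [2.39, 2.39, 3.01, 3.14, 3.14, 3.14].

INTERFACE

Orientations are given as a unit quaternion [x, y, z, w].
In Python, from plant import bot gives the robot as it stands. Calls block until the motion is done:
- bot.move_ptp(position, orientation): joint-space move of the TCP to a pose.
- bot.line_to(position, velocity=150, ori=None): straight line of the TCP; ori=None keeps the orientation; velocity is the mean speed in mm/s.
- bot.move_joints(angles): joint-space move.
- bot.move_gripper(opening, force=None): finger opening in mm; force is the grip in N (None keeps the last); returns when the fingers have stopped.
- bot.pause(seconds).
- bot.solve_ik(position, orientation): joint angles nearest the present ones, or None.
- bot.read_state(): the state.
- bot.camera(name): name is "scene" or "top"; returns the picture (384x512x3 uint8, red, green, blue); there is no depth.
- bot.get_calibration(name): a dict with "fx", "fy", "cx", "cy" (pixels), "view" (4x4, takes a point from world to camera coordinates). Camera axes: x right, y up, looking along -z (the intrinsics and any distortion apply to the point x, -y, -z); pixel columns grow to the right and rows downward; lengths in mm; the calibration is good to about 2 mm. A picture is of the moment at which its call begins. get_calibration takes no time and is no camera call.
A pose or a line that the arm cannot do raises bot.Unreachable and nothing moves.
- bot.close_job(): hands the job in; it is judged then, once.
The state is a dict: "t": time; "joint_pos": joint angles; "qvel": joint speeds; "tau": joint torques, N m; "tcp_pos": TCP position; "eef_rot": TCP orientation; "contact_force": force on the tool from outside, world axes, zero at the start; "moment": the same for the moment, N m; "width": finger opening in mm; "finger_force": force on a finger pad.
Only numpy, scipy, OpenCV 4.12 (cv2) and the standard library are available. Lean on these libraries where they do the work, as an engineer would, in place of code of your own. Each camera call takes 0.05 s, during which the arm holds its last target. There are 200 camera calls.

TASK

The bicycle parts lie in the wrong yellow trays: swap them round so that the spacer stands upright in the middle of the round dish, the bell in the middle of the square tray, and the rear light in the middle of the oblong tray, lying lengthwise along it. Each tray takes only one part, so park one part upright in the middle of the empty black rubber pad on the way, let go of it there, and fetch it again later. Leave the grease tin and the pedal wrench where they are.

Things in the scene. Friction and masses are not known exactly. Their poses are not given: they have to be found in the camera images.
- rear_light_mid (a point): White plastic bicycle rear light, a rounded block 72 mm long (its x) by 38 mm wide (its y) by 54 mm high (its z, up), 60 to 130 g, standing upright; ribbed lens on one long side. The point is its centre, 27 mm above its underside. It starts in the round dish at any yaw. Grip it across the 38 mm width.
- spacer_mid (a point): Plain aluminium spacer tube standing on end, 36 mm outside and 26 mm inside diameter, 54 mm high, 50 to 100 g. The point is its centre on its axis, 27 mm above its underside; z is up along the tube. It starts in the square tray.
- bell_mid (a point): Chrome bicycle bell, upright: a round body of 54 mm diameter with vertical sides from 8 to 36 mm above its underside, domed above, with a small nut on top, 54 mm high in all, on a 40 mm black foot; 100 to 200 g. The point is its centre on its axis, 27 mm above its underside; z is up. It starts in the oblong tray.
- round_dish: Shallow round yellow plastic dish, 110 mm outside diameter: floor 4 mm thick, rim 4 mm wide standing 8 mm above the chest top. Origin at the centre of its underside, on the chest top (z = 0). Place for the spacer. Fixed to the chest top; placed anew at every start, turned up to 0.5 rad from its own yaw 0.
- square_tray: Shallow square yellow plastic tray, 96 x 96 mm outside: floor 4 mm thick, rim 4 mm wide standing 8 mm above the chest top. Origin at the centre of its underside, on the chest top (z = 0). Place for the bell. Fixed to the chest top; placed anew at every start, turned up to 0.5 rad from its own yaw 0.
- oblong_tray: Shallow oblong yellow plastic tray, 140 mm long (its x) by 80 mm wide (its y) outside: floor 4 mm thick, rim 4 mm wide standing 8 mm above the chest top. Origin at the centre of its underside, on the chest top (z = 0). Place for the rear light, its long side along the tray's long side, either way round. Fixed to the chest top; placed anew at every start, turned up to 0.5 rad from its own yaw 0.
- pad: Flat black rubber pad, 100 x 100 mm, 4 mm thick, empty at the start: the free spot. Origin at the centre of its underside, on the chest top (z = 0). Fixed to the chest top; placed anew at every start, turned up to 0.5 rad from its own yaw 0.
- grease_tin: Low round green-painted grease tin with a pale flat lid, 70 mm diameter, 45 mm high, standing loose among the trays; leave it alone. Origin at the centre of its underside. The trays, the pad and the tin change places with one another from start to start, their centres at least 150 mm apart.
- pedal_wrench: Chrome pedal wrench, about 315 mm long, 10 mm thick, lying loose along its x on the left (+y) of the work; leave it alone. Origin near its middle, at its underside. (On the right, a small fixed bench vise, 105 mm high and about 120 mm square with a turning knob, stands at y below -0.38, and beyond the work, at x above 0.77, a shut yellow parts organiser 166 x 266 mm and 50 mm high; neither is needed.)

How it is judged:
By the outcome, as a careful person would: the job done as asked, in the order asked, and still so for the second after the job is handed in, with the robot touching nothing.
It also fails if it takes over 112 s, if anything falls off the work surface, if the arm or the gripper's body presses on something with over 40 N, if the wrist force passes 120 N, or if a joint passes its speed limit or range.

## Working session

There is one attempt and no reset: what is moved stays moved. The work goes in short steps, each a Python script; the robot and the scene stay as the last script left them, time stands still between calls to the robot, and variables do not carry over. Pictures are saved under pics/ and viewed, at most 14 in all, crops included, and the job is handed in when it is done.

```bash
ls; mkdir -p pics; python3 - <<'E'
from plant import bot
import cv2,numpy as np
for n in("scene","top"):
    im=bot.camera(n);cv2.imwrite(f"pics/{n}0.png",im[...,::-1]);np.save(f"pics/{n}0.npy",im)
    c=bot.get_calibration(n);print(n,{k:(np.round(v,3).tolist()) if not isinstance(v,str) else v for k,v in c.items()})
print(bot.read_state())
E
```

```text
pics
scene {'fx': 366.275, 'fy': 366.275, 'cx': 256.401, 'cy': 189.937, 'view': [[-0.072, 0.997, 0.003, -81.916], [-0.751, -0.057, 0.658, 395.771], [0.656, 0.045, 0.753, -1297.967], [0.0, 0.0, 0.0, 1.0]]}
top {'fx': 420.948, 'fy': 420.948, 'cx': 250.104, 'cy': 195.042, 'view': [[-0.012, -1.0, -0.001, 131.266], [0.984, -0.012, 0.176, -528.136], [-0.176, 0.001, 0.984, -833.189], [0.0, 0.0, 0.0, 1.0]]}
{'t': 0.1, 'joint_pos': array([ 1.62210181e+00,  3.59304399e-01,  1.11896764e-02, -3.05739988e-04,
       -1.22407720e+00, -2.88112430e-01]), 'qvel': array([ 4.00318360e-04, -7.92617281e-04,  2.20880087e-05,  1.78305055e-03,
       -1.97569051e-04,  2.33282842e-05]), 'tau': array([-2.18718931e-03, -5.84167564e+01,  2.93749917e+01,  7.01550141e+00,
        1.01355326e-02, -5.56692817e-05]), 'tcp_pos': array([158.27019859, 655.7604412 , 225.74095466]), 'eef_rot': array([ 9.92992092e-01, -1.18178665e-01, -2.38166272e-05,  7.12051841e-04]), 'contact_force': array([ 0.53570948, -0.70950246, -0.46258644]), 'moment': array([ 0.03889548,  0.01082899, -0.0091981 ]), 'finger_force': 0.0, 'width': 87.47641227192234}
```

View pics/top0.png

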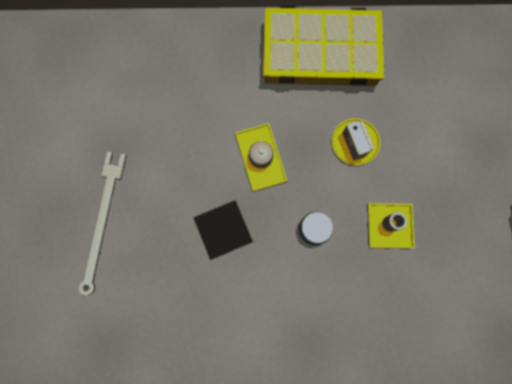

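View pics/scene0.png

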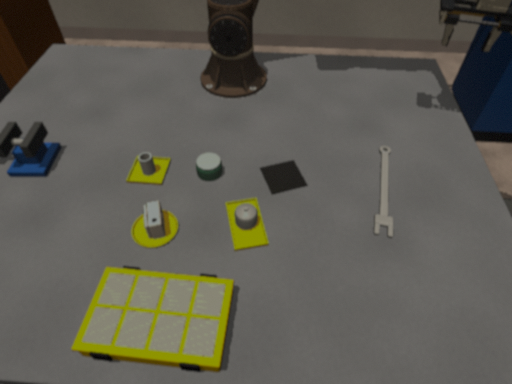

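```bash
cat > vis.py <<'E'
import cv2,numpy as np
from plant import bot
def P(n):
    c=bot.get_calibration(n);V=np.array(c["view"]);return c,V[:3,:3],V[:3,3]
def ray(n,uv):
    c,R,t=P(n);uv=np.atleast_2d(uv).astype(float)
    d=np.c_[(uv[:,0]-c["cx"])/c["fx"],-(uv[:,1]-c["cy"])/c["fy"],-np.ones(len(uv))]@R
    return -R.T@t,d
def plane(n,uv,z):
    o,d=ray(n,uv);return (o+d*((z-o[2])/d[:,2])[:,None])[:,:2]
def tri(a,b):  # pixel in top, in scene -> point, gap
    (o1,d1),(o2,d2)=ray("top",a),ray("scene",b);d1,d2=d1[0],d2[0]
    s=np.linalg.lstsq(np.c_[d1,-d2],o2-o1,rcond=None)[0]
    p,q=o1+s[0]*d1,o2+s[1]*d2;return (p+q)/2,np.linalg.norm(p-q)
def hsv(im): return cv2.cvtColor(im,cv2.COLOR_RGB2HSV)
def hulls(im,n):
    h=hsv(im);m=cv2.inRange(h,(12,150,60),(35,255,255))
    cs=cv2.findContours(m,cv2.RETR_EXTERNAL,cv2.CHAIN_APPROX_NONE)[0]
    return [cv2.convexHull(c)[:,0] for c in cs if 250<cv2.contourArea(cv2.convexHull(c))<5000]
E
python3 - <<'E'
from vis import *
for n in("top","scene"):
    im=np.load(f"pics/{n}0.npy")
    for h in hulls(im,n):
        w=plane(n,h,8).astype(np.float32);r=cv2.minAreaRect(w);e=cv2.minEnclosingCircle(w)
        print(n,h.mean(0).round(),"rect",np.round(r[0],1),np.round(r[1],1),round(r[2],1),"area",cv2.contourArea(w),"circ",np.round(e[0],1),round(e[1],1))
    m=(im.max(2)<45).astype(np.uint8)
    for c in cv2.findContours(m,cv2.RETR_EXTERNAL,cv2.CHAIN_APPROX_NONE)[0]:
        if cv2.contourArea(c)>300:
            w=plane(n,c[:,0],4).astype(np.float32);r=cv2.minAreaRect(w);print(n,"dark",c[:,0].mean(0).round(),np.round(r[0],1),np.round(r[1],1),round(r[2],1))
a=np.load("pics/top0.npy")[110:270,190:430];b=np.load("pics/scene0.npy")[130:260,110:320]
cv2.imwrite("pics/ta.png",cv2.resize(a,None,fx=3.3,fy=3.3,interpolation=cv2.INTER_CUBIC)[...,::-1])
cv2.imwrite("pics/sa.png",cv2.resize(b,None,fx=3.8,fy=3.8,interpolation=cv2.INTER_CUBIC)[...,::-1])
E
```

```text
top [390. 227.] rect [ 466.8 -176.7] [96.7 93. ] 89.3 area 8845.410069778562 circ [ 466.8 -176.5] 65.3
top [261. 160.] rect [623.4 101. ] [139.  79.] 15.7 area 10866.389698767802 circ [623.3 100.7] 77.6
top [353. 142.] rect [ 656. -112.] [105.8 104.6] 89.3 area 8875.112212495413 circ [ 655.9 -111.4] 54.0
top dark [222. 230.] [462.7 185.6] [94.9 94.1] 22.2
top dark [38.  3.] [1008.6  630.8] [175.7  18.5] 89.3
scene [156. 230.] rect [ 664.3 -108.9] [ 99.  105.5] 18.4 area 8540.86698049982 circ [ 660.7 -110.7] 54.0
scene [244. 221.] rect [628.7 101.9] [140.6  78.5] 15.9 area 10900.793436481967 circ [628.6 102.9] 78.2
scene [149. 171.] rect [ 472.8 -175.6] [96.1 96.5] 88.9 area 8783.01030346728 circ [ 472.8 -175.4] 65.0
scene dark [283. 177.] [467.5 186.5] [93.6 94.5] 22.2
scene dark [ 36. 144.] [ 389.3 -538.4] [172.9  67.1] 24.8
scene dark [232.  71.] [-47.1  -3.7] [236.9 214.8] 13.2
scene dark [480.  58.] [-274.   895.5] [ 302.6 1135.5] 69.5
scene dark [231.  24.] [-397.9  -57.6] [524.2 226.4] 4.1
scene dark [30. 26.] [-322.4 -900.6] [704.3 208.1] 32.7
```

View pics/ta.png

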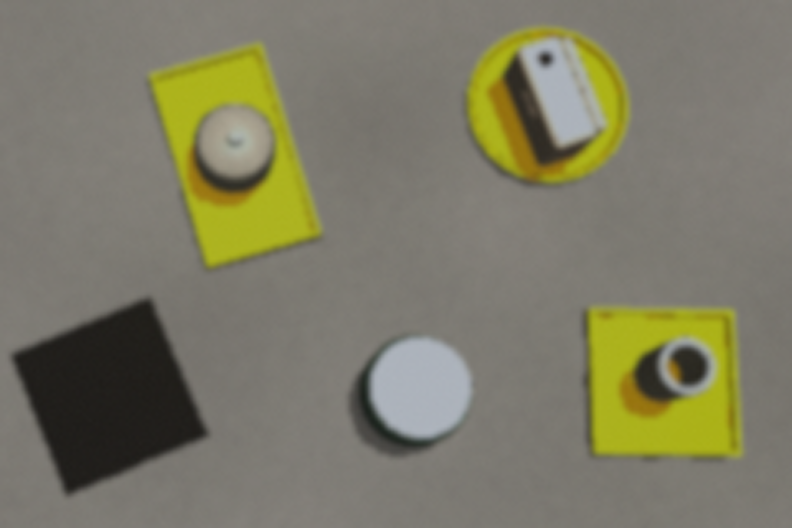

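View pics/sa.png

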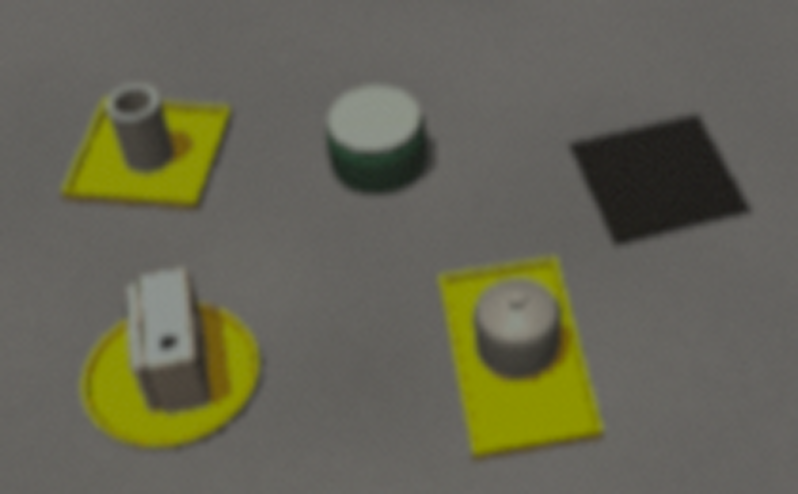

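Top crop: bell nut at full-image (261,153), spacer rim (398.5,221), light's white face about (360,140), pad (223,230), tin (317,228). Scene crop: nut (246,210), spacer rim (145,157), light's face about (153,212). Triangulating.

```bash
python3 - <<'E'
from vis import *
T=np.load("pics/top0.npy");S=np.load("pics/scene0.npy")
f=lambda p,s,o:(np.array(p)+.5)/s+o-.5
print("bell",*tri(f((234,141),3.3,(190,110)),f((517,305),3.8,(110,130))))
print("spacer",*tri(f((688,367),3.3,(190,110)),f((134,102),3.8,(110,130))))
# light top faces
def face(im,n,box,v):
    x0,y0,x1,y1=box;h=hsv(im);m=np.zeros(im.shape[:2],np.uint8)
    m[y0:y1,x0:x1]=((h[...,2]>v)&(h[...,1]<70))[y0:y1,x0:x1]
    c=max(cv2.findContours(m,cv2.RETR_EXTERNAL,cv2.CHAIN_APPROX_NONE)[0],key=cv2.contourArea)[:,0]
    r=cv2.minAreaRect(plane(n,c,58).astype(np.float32));print(n,v,"light",c.min(0),c.max(0),np.round(r[0],1),np.round(r[1],1),round(r[2],1))
for v in(110,125,140,155):face(T,"top",(335,118,380,166),v)
for v in(110,120,130,140):face(S,"scene",(138,195,172,240),v)
# corners by approx of the hulls, scene vs top, per height
def quad(pts):
    for e in np.arange(2,12,.5):
        q=cv2.approxPolyDP(pts.reshape(-1,1,2),e,True)[:,0]
        if len(q)==4:return q
def dark(im,n):
    m=(im.max(2)<45).astype(np.uint8);cs=cv2.findContours(m,cv2.RETR_EXTERNAL,cv2.CHAIN_APPROX_NONE)[0]
    return [cv2.convexHull(c)[:,0] for c in cs if 300<cv2.contourArea(c)<3500 and 200<c[:,0,0].mean()<310 and c[:,0,1].mean()>150][0]
g={n:[h for h in hulls(i,n)]+[dark(i,n)] for n,i in(("top",T),("scene",S))}
C={n:[plane(n,h,4).mean(0) for h in g[n]] for n in g}
for i,h in enumerate(g["top"]):
    j=np.argmin([np.linalg.norm(C["top"][i]-c) for c in C["scene"]]);a,b=quad(h),quad(g["scene"][j])
    print("tray",C["top"][i].round())
    if a is None or b is None or 0: continue
    wa,wb=plane("top",a,8),plane("scene",b,8)
    for k in range(4):
        l=np.argmin(np.linalg.norm(wb-wa[k],axis=1));p,e=tri(a[k],b[l]);print("  ",p.round(1),round(e,1))
E
```

```text
bell [621.72550238 101.87543632  46.77076457] 0.25528411223826536
spacer [ 470.85247515 -176.8528344    54.02607491] 1.8771322928697056
top 110 light [347 121] [372 154] [ 649.6 -109. ] [70.5 36.1] 18.3
top 125 light [347 121] [372 153] [ 650.1 -109.2] [69.8 35.3] 18.2
top 140 light [348 121] [372 153] [ 650.8 -109.4] [68.5 34.5] 18.2
top 155 light [348 121] [372 153] [ 651.3 -109.7] [67.8 33.7] 18.2
scene 110 light [143 200] [160 226] [ 655.  -109.3] [73.3 36.4] 18.3
scene 120 light [143 201] [160 226] [ 655.3 -109.1] [70.5 34.7] 18.6
scene 130 light [144 201] [159 225] [ 655.6 -109.5] [66.9 32.9] 17.4
scene 140 light [148 202] [158 224] [ 653.9 -105.5] [64.2 21.8] 18.5
tray [ 464. -178.]
   [ 513.6 -224.6    1.7] 0.8
   [ 420.7 -228.7   -7.9] 1.7
   [ 421.  -133.     3.6] 0.6
   [ 514.6 -132.7    2.5] 0.3
tray [618. 100.]
   [700.9  83.3   1.8] 1.5
   [570.1  46.1   3.7] 1.5
   [548.6 118.4   3.9] 0.3
   [6.811e+02 1.556e+02 2.000e-01] 0.6
tray [ 656. -108.]
   [ 705.4 -131.8   23.2] 21.3
   [ 639.  -153.9   22.3] 10.3
   [606.6 -92.6  -9.3] 21.0
   [682.4 -78.1 -26.4] 21.9
tray [468. 186.]
   [522.8 160.5   1.1] 0.2
   [437.4 126.5  -3.7] 0.0
   [404.  213.6  -3. ] 1.1
   [488.4 245.9   1.1] 0.1
```

Both views agree on x,y to about 5 mm. The triangulated heights come out a uniform 4 to 5 mm low (trays, pad and spacer rim alike), which is calibration bias, so I use the mean of both views at the checked heights. Next I move the light to the pad.

```bash
cat > act.py <<'E'
from vis import *
from math import radians as rad
H=140
def quat(xy,p):
    best=None;q0=bot.read_state()["joint_pos"]
    for k in(-1,0,1):
        a=p+k*np.pi;o=[float(np.cos(a/2)),float(np.sin(a/2)),0.,0.];q=bot.solve_ik([*xy,H],o)
        if q is None or abs(q[5])>2.8: continue
        c=np.abs(np.array(q)-q0).max()
        if best is None or c<best[0]:best=(c,o)
    return best[1]
def rep(s):
    r=bot.read_state();print(s,"t",round(r["t"],1),"tcp",r["tcp_pos"].round(1),"w",round(r["width"],1),"ff",round(r["finger_force"],1),"F",r["contact_force"].round(1));return r
def pick(xy,p,z,opening,width,force=25):
    o=quat(xy,p);bot.move_ptp([*xy,H],o);bot.move_gripper(opening)
    bot.line_to([*xy,z+30],200);bot.line_to([*xy,z],60);rep("down")
    bot.move_gripper(max(width-12,0),force);r=rep("closed")
    if abs(r["width"]-width)>4: raise SystemExit("bad grasp width")
    bot.line_to([*xy,H],150);rep("lifted")
def place(xy,p,z,opening):
    o=quat(xy,p);bot.move_ptp([*xy,H],o);bot.line_to([*xy,z+25],150);bot.line_to([*xy,z],30);rep("placing")
    bot.move_gripper(opening);bot.pause(.2);bot.line_to([*xy,z+30],60);bot.line_to([*xy,H],200);rep("away")
def look(tag):
    for n in("top","scene"):
        im=bot.camera(n);np.save(f"pics/{n}{tag}.npy",im);cv2.imwrite(f"pics/{n}{tag}.png",im[...,::-1])
E
python3 - <<'E'
from act import *
pick([652.5,-109.2],rad(18.3),13,70,38)
place([465.1,186],rad(22.2),13.7,66)
bot.move_ptp([420,0,220],quat([420,0],0));look(1)
for n,b,v in(("top",(185,190,265,270),110),("scene",(250,140,320,200),110)):
    im=np.load(f"pics/{n}1.npy");x0,y0,x1,y1=b;h=hsv(im);m=np.zeros(im.shape[:2],np.uint8);m[y0:y1,x0:x1]=((h[...,2]>v+10)&(h[...,1]<70))[y0:y1,x0:x1]
    c=max(cv2.findContours(m,cv2.RETR_EXTERNAL,cv2.CHAIN_APPROX_NONE)[0],key=cv2.contourArea)[:,0]
    print(n,cv2.minAreaRect(plane(n,c,58).astype(np.float32)))
    for q in hulls(im,n):
        w=plane(n,q,8).astype(np.float32);r=cv2.minAreaRect(w);e=cv2.minEnclosingCircle(w);print(n,r,e)
a=np.load("pics/top1.npy")[110:270,190:430]
cv2.imwrite("pics/tb.png",cv2.resize(a,None,fx=3.3,fy=3.3,interpolation=cv2.INTER_CUBIC)[...,::-1])
E
```

```text
down t 5.2 tcp [ 652.5 -109.3   12.8] w 70.2 ff 0.0 F [-0.1  0.6  0.9]
closed t 5.8 tcp [ 652.6 -109.2   13.2] w 38.0 ff 25.0 F [-1.2  0.1  1.8]
lifted t 6.8 tcp [ 651.7 -109.1  138.8] w 38.3 ff 25.0 F [ 0.  -0.6 -1.7]
placing t 9.9 tcp [465.2 186.1  13.8] w 38.0 ff 25.0 F [ 0.5 -0.  -1.6]
away t 12.1 tcp [464.8 185.9 139.7] w 66.2 ff 0.0 F [-0.1 -0.2 -0.3]
top ((472.2688293457031, 178.74342346191406), (163.46231079101562, 133.2396240234375), 89.32575225830078)
top ((623.3648681640625, 100.99859619140625), (138.85939025878906, 78.77851867675781), 15.829391479492188) ((623.2634887695312, 100.72879791259766), 77.5812759399414)
top ((655.9539794921875, -111.98063659667969), (105.63032531738281, 104.59557342529297), 89.3153305053711) ((655.010986328125, -112.23552703857422), 54.480159759521484)
scene ((466.9647521972656, 185.97325134277344), (70.51200866699219, 36.225460052490234), 21.672487258911133)
scene ((659.816650390625, -110.41490936279297), (106.97080993652344, 105.19097137451172), 50.138771057128906) ((660.6032104492188, -110.66091918945312), 53.967098236083984)
scene ((628.7261962890625, 101.92257690429688), (140.58056640625, 78.50271606445312), 15.916205406188965) ((628.6119384765625, 102.8962631225586), 78.21475219726562)
scene ((472.72308349609375, -175.58517456054688), (96.14234924316406, 96.23369598388672), 88.94173431396484) ((472.7500915527344, -175.3835906982422), 64.98723602294922)
```

View pics/tb.png

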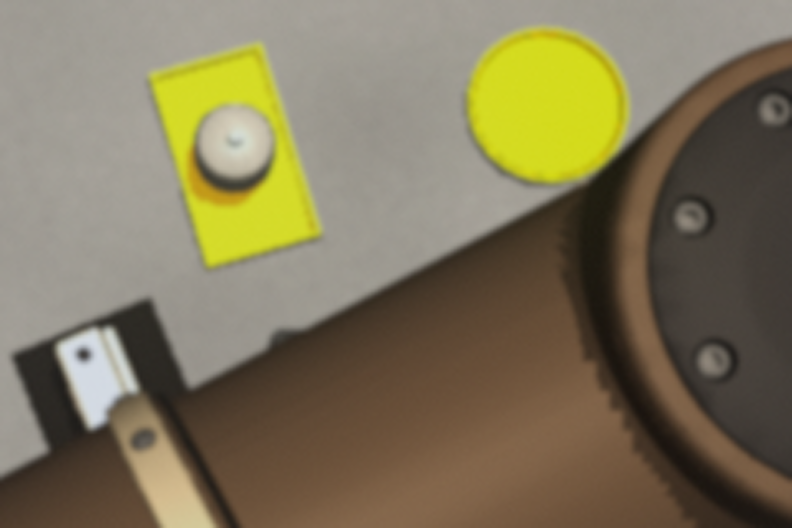

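View pics/scene1.png

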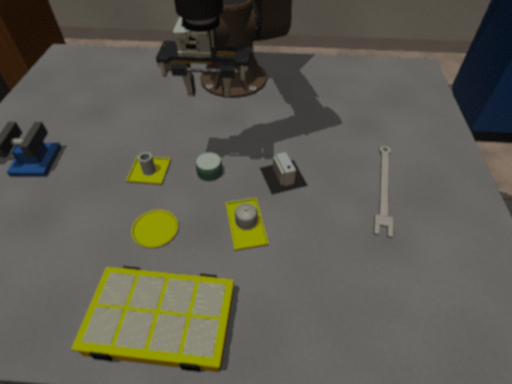

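The light now stands upright on the pad: the scene view puts it at about (284,168), at world (467,186) including the known +2 mm bias. The averaging is therefore confirmed. The arm hides part of the top view. Next come the spacer to the dish and the bell to the square tray, both gripped along x.

```bash
python3 - <<'E'
from act import *
f=lambda p,s,o:(np.array(p)+.5)/s+o-.5
avg=lambda a,b,z:(plane("top",f(a,3.3,(190,110)),z)[0]+plane("scene",f(b,3.8,(110,130)),z)[0])/2
sp=avg((688,367),(134,102),58);be=avg((234,141),(517,305),58);print(sp,be)
J=bot.read_state()
p=np.pi/2
pick(list(sp),p,13,64,36);place([657.9,-111.2],p,13.7,64)
pick(list(be),p,14,84,54);place([469.8,-176.2],p,14.7,82)
bot.move_joints([1.622,.359,.012,0,-1.224,-.288]);look(2);rep("home")
a=np.load("pics/top2.npy")[110:270,190:430];b=np.load("pics/scene2.npy")[130:260,110:320]
cv2.imwrite("pics/tc.png",cv2.resize(a,None,fx=3.3,fy=3.3,interpolation=cv2.INTER_CUBIC)[...,::-1])
cv2.imwrite("pics/sc.png",cv2.resize(b,None,fx=3.8,fy=3.8,interpolation=cv2.INTER_CUBIC)[...,::-1])
for n in("top","scene"):
    for q in hulls(np.load(f"pics/{n}2.npy"),n):
        w=plane(n,q,8).astype(np.float32);r=cv2.minAreaRect(w);print(n,np.round(r[0],1),np.round(r[1],1),round(r[2],1))
E
```

```text
[ 472.82117808 -175.11298435] [624.48637285 102.53796778]
down t 16.3 tcp [ 472.8 -175.1   12.8] w 63.9 ff 0.0 F [ 0.1 -0.5 -0.2]
closed t 16.9 tcp [ 472.9 -175.1   13.1] w 34.3 ff 25.0 F [ 0.4 -0.1  1.7]
lifted t 17.9 tcp [ 472.1 -175.   139.1] w 34.3 ff 25.0 F [ 0.2 -1.  -0.8]
placing t 20.5 tcp [ 658.1 -111.2   13.8] w 34.6 ff 25.0 F [ 0.3 -0.5 -0.9]
away t 22.7 tcp [ 657.6 -111.1  140. ] w 63.8 ff 0.0 F [-0.8  0.2 -0.7]
down t 25.5 tcp [624.5 102.5  13.8] w 83.9 ff 0.0 F [ 0.1 -0.2  0.5]
closed t 26.1 tcp [624.4 102.5  14.2] w 53.0 ff 25.0 F [-1.7  0.2  1.3]
lifted t 27.1 tcp [623.8 102.3 138.9] w 53.1 ff 25.0 F [-0.4 -0.4 -0.8]
placing t 30.1 tcp [ 470.  -176.2   14.8] w 52.8 ff 25.0 F [ 0.2 -0.8 -1.5]
away t 32.3 tcp [ 469.5 -176.1  139.9] w 82.1 ff 0.0 F [-0.3  0.4 -0.5]
home t 35.5 tcp [159.2 655.9 226.4] w 82.2 ff 0.0 F [0.7 1.  0.6]
top [ 466.8 -176.8] [96.6 93. ] 89.3
top [623.4 101. ] [139.  79.] 15.7
top [ 656. -112.] [105.8 104.6] 89.3
scene [ 662.6 -109.2] [101.9 106.4] 28.8
scene [628.5 101.8] [141.1  78.5] 15.9
scene [ 473.2 -175.6] [96.3 96.2] 89.5
```

View pics/tc.png

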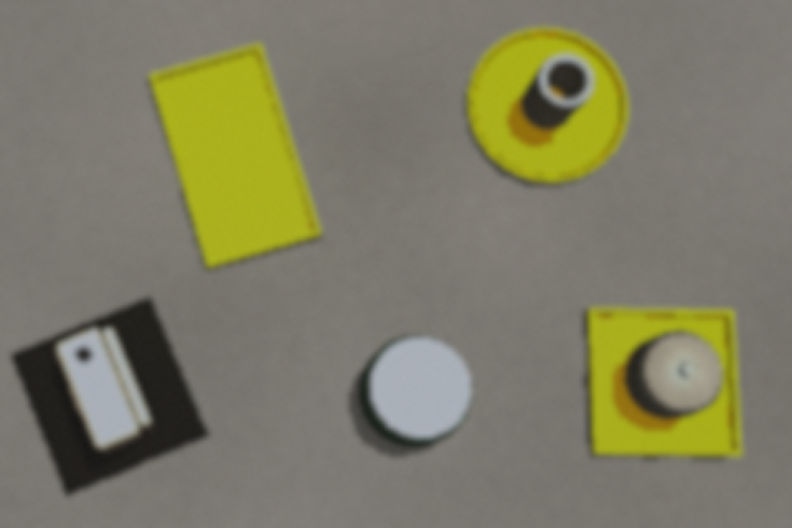

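View pics/sc.png

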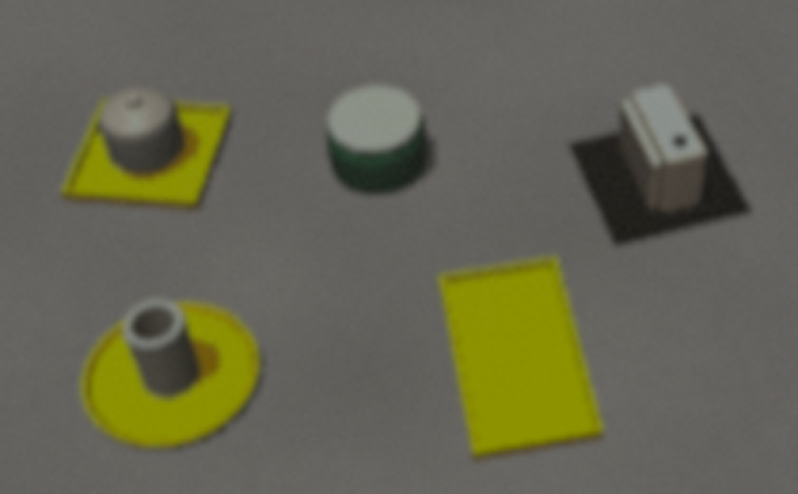

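Top crop: spacer in the dish with its rim at (566,80), bell in the square tray with its nut at (684,370), light on the pad. Scene crop: rim (155,324), nut (134,103). Both parts are upright. I check the centring, then fetch the light.

```bash
python3 - <<'E'
from act import *
f=lambda p,s,o:(np.array(p)+.5)/s+o-.5
for a,b,c in(((566,80),(155,324),"spacer want 657.9 -111.2"),((684,370),(134,103),"bell want 469.8 -176.2")):
    print(c,plane("top",f(a,3.3,(190,110)),58)[0],plane("scene",f(b,3.8,(110,130)),58)[0])
R=[]
for n,b in(("top",(200,205,240,250)),("scene",(265,148,300,190))):
    im=np.load(f"pics/{n}2.npy");x0,y0,x1,y1=b;h=hsv(im);m=np.zeros(im.shape[:2],np.uint8);m[y0:y1,x0:x1]=((h[...,2]>120)&(h[...,1]<70))[y0:y1,x0:x1]
    c=max(cv2.findContours(m,cv2.RETR_EXTERNAL,cv2.CHAIN_APPROX_NONE)[0],key=cv2.contourArea)[:,0]
    r=cv2.minAreaRect(plane(n,c,58).astype(np.float32));print(n,r)
E
```

```text
spacer want 657.9 -111.2 [ 656.52540392 -111.7537255 ] [ 660.73024791 -109.81872662]
bell want 469.8 -176.2 [ 468.72922701 -173.82521249] [ 476.04620025 -173.52406234]
top ((463.71685791015625, 185.2998046875), (70.81687927246094, 36.97968673706055), 22.29767417907715)
scene ((467.2184753417969, 185.97325134277344), (70.0403823852539, 36.03804016113281), 21.6724910736084)
```

The spacer is centred to about 1 mm. The bell sits roughly 2.5 mm off in y, so I re-grip it across y, shift it, then fetch the light and look.

```bash
python3 - <<'E'
from act import *
x,y=470,-174
o=quat([x,y],0);bot.move_ptp([x,y,H],o);bot.move_gripper(84)
bot.line_to([x,y,44],200);bot.line_to([x,y,14],60);bot.move_gripper(42,25);rep("regrip")
bot.line_to([x,y,24],60);bot.line_to([470.4,-176.2,24],40);bot.line_to([470.4,-176.2,14.7],30);rep("set")
bot.move_gripper(82);bot.pause(.2);bot.line_to([470.4,-176.2,44],60);bot.line_to([470.4,-176.2,H],200)
pick([465.3,185.8],rad(22.1),13,66,38);place([626,101.4],rad(15.8),13.7,62)
bot.move_joints([1.622,.359,.012,0,-1.224,-.288]);bot.pause(.3);look(3);rep("home")
a=np.load("pics/top3.npy")[110:270,190:430];b=np.load("pics/scene3.npy")[130:260,110:320]
cv2.imwrite("pics/td.png",cv2.resize(a,None,fx=3.3,fy=3.3,interpolation=cv2.INTER_CUBIC)[...,::-1])
cv2.imwrite("pics/sd.png",cv2.resize(b,None,fx=3.8,fy=3.8,interpolation=cv2.INTER_CUBIC)[...,::-1])
for n,bx in(("top",(240,130,285,185)),("scene",(225,195,270,245))):
    im=np.load(f"pics/{n}3.npy");x0,y0,x1,y1=bx;h=hsv(im);m=np.zeros(im.shape[:2],np.uint8);m[y0:y1,x0:x1]=((h[...,2]>115)&(h[...,1]<70))[y0:y1,x0:x1]
    c=max(cv2.findContours(m,cv2.RETR_EXTERNAL,cv2.CHAIN_APPROX_NONE)[0],key=cv2.contourArea)[:,0]
    print(n,cv2.minAreaRect(plane(n,c,58).astype(np.float32)))
E
```

```text
regrip t 40.8 tcp [ 470.2 -174.    14.2] w 53.0 ff 25.0 F [-0.8  0.1  2.7]
set t 41.9 tcp [ 470.2 -176.2   14.3] w 53.2 ff 25.0 F [ 1.2  0.9 -1. ]
down t 47.2 tcp [465.3 185.8  12.8] w 66.2 ff 0.0 F [-0.2  0.2 -0.2]
closed t 47.8 tcp [465.4 185.9  13.2] w 37.9 ff 25.0 F [-0.6 -0.5  1.5]
lifted t 48.8 tcp [464.7 185.4 139.1] w 37.8 ff 25.0 F [-0.5  0.  -1.1]
placing t 51.4 tcp [626.2 101.4  13.8] w 37.9 ff 25.0 F [-0.1  0.1 -1.3]
away t 53.5 tcp [625.7 101.4 139.9] w 61.9 ff 0.0 F [-0.8  0.  -0.8]
home t 56.5 tcp [158.6 656.2 226.4] w 61.8 ff 0.0 F [ 0.3 -0.5  0.3]
top ((623.34716796875, 101.63211822509766), (70.67931365966797, 37.45344161987305), 16.739072799682617)
scene ((628.3048095703125, 101.42628479003906), (71.25748443603516, 36.776676177978516), 15.594246864318848)
```

View pics/td.png

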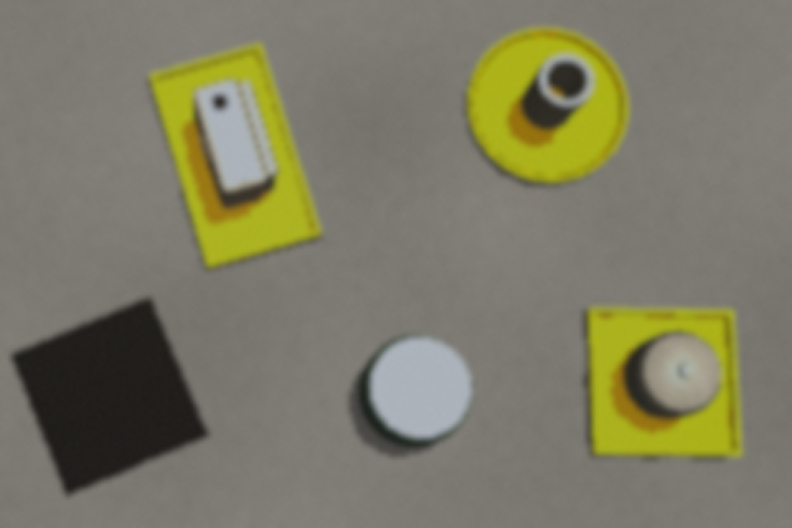

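View pics/sd.png

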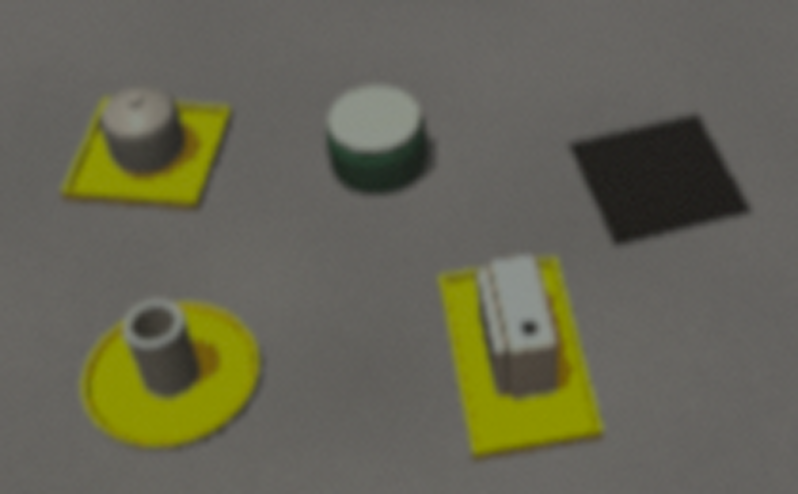

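Everything is in place. The light is centred in both views (measured 623.3/628.3, the same values as the tray). The bell's nut, now at a robot-exact position, still reads about 2.5 mm off in y, which hints at a position-dependent camera bias. I correct the cameras with the robot-known points and recheck the trays.

```bash
python3 - <<'E'
from act import *
from scipy.optimize import least_squares
def proj(n,X,w=np.zeros(6)):
    c,R,t=P(n);X=np.atleast_2d(X);Y=X@R.T+t
    Y=Y@cv2.Rodrigues(w[:3]*1e-3)[0].T+w[3:]
    return np.c_[c["cx"]+c["fx"]*Y[:,0]/-Y[:,2],c["cy"]+c["fy"]*Y[:,1]/Y[:,2]]
f=lambda p,s,o:(np.array(p)+.5)/s+o-.5
ft=lambda p:f(p,3.3,(190,110)); fs=lambda p:f(p,3.8,(110,130))
K=np.array([[470.2,-176.2,58],[657.9,-111.2,58],[626,101.4,58],[465.2,186,58]])
inv={"top":(623.35,101.63,463.72,185.3),"scene":(628.3,101.43,467.2,185.97)}
ob={}
for n,b,s in(("top",ft((682,371)),ft((566,80))),("scene",fs((136,103)),fs((155,324)))):
    v=inv[n];ob[n]=np.r_[[b],[s],proj(n,[[v[0],v[1],58],[v[2],v[3],58]])]
    print(n,"residual px (bell,spacer,light,light@pad)\n",(ob[n]-proj(n,K)).round(2))
    # fit small rotation + shift with a 2 mm / 2 mrad prior
    wt=np.array([1,1,1,1.])[:,None]
    r=least_squares(lambda w:np.r_[((ob[n]-proj(n,K,w))*wt/.4).ravel(),w/np.r_[2,2,2,2,2,2]],np.zeros(6));w=r.x
    print("fit",w.round(2),"res\n",(ob[n]-proj(n,K,w)).round(2))
    T=np.load(f"pics/{n}3.npy")
    for h in hulls(T,n):
        c,R,t=P(n)
        Rw=cv2.Rodrigues(w[:3]*1e-3)[0];R2=Rw@R;t2=Rw@t+w[3:];o=-R2.T@t2
        d=np.c_[(h[:,0]-c["cx"])/c["fx"],-(h[:,1]-c["cy"])/c["fy"],-np.ones(len(h))]@R2
        g=(o+d*((8-o[2])/d[:,2])[:,None])[:,:2].astype(np.float32);q=cv2.minAreaRect(g);print("  tray",np.round(q[0],1),np.round(q[1],1),round(q[2],1))
E
```

```text
top residual px (bell,spacer,light,light@pad)
 [[-1.72  1.03]
 [ 0.3   0.62]
 [-0.09  1.22]
 [ 0.34  0.72]]
fit [-0.41  0.39 -1.    0.06 -1.26 -2.46] res
 [[-1.12  0.18]
 [ 0.69 -0.44]
 [ 0.03  0.31]
 [ 0.42  0.05]]
  tray [ 468.5 -178.1] [97.  93.3] 89.4
  tray [625.4 100.7] [139.4  79. ] 15.9
  tray [ 658.2 -113. ] [106.2 104.9] 89.4
scene residual px (bell,spacer,light,light@pad)
 [[ 0.93  1.61]
 [ 0.27  1.03]
 [-0.08  0.79]
 [-0.03  0.55]]
fit [-1.31 -0.8   1.19 -0.3  -1.01 -1.52] res
 [[ 0.57  0.54]
 [-0.13  0.03]
 [-0.29 -0.11]
 [-0.13 -0.34]]
  tray [ 659.9 -110.9] [102.5 106.9] 28.8
  tray [626.3 101.3] [140.9  78.8] 15.7
  tray [ 469.5 -177.6] [96.9 96.7] 89.5
```

After correction, the dish and the oblong tray sit within about 1 mm of their parts. The square tray sits about 2 mm from the bell. Handing in.

```bash
python3 -c "
from plant import bot
print(bot.close_job())"
```

```text
the job is handed in; nothing more can be done
None
```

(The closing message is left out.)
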